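# Wedge the sprung catch, free the rail and nest it

## Task

The aluminium slide rail with the black handle is locked in the grey dock by a red sprung catch. Drive the yellow wedge in between the catch's pull bar and the dark block so that it holds the catch open by itself, then lift the rail out and lay it, open side down, across the two rails in the blue tray, so that one of its flanges drops into each of them and the ends line up. Finally pull the wedge out so that the catch springs shut, and put the wedge down flat on the trolley top, without disturbing the other things.

Things in the scene. Friction and masses are not known exactly. Their poses are not given: they have to be found in the camera images.
- dock: Fixed grey dock, base 240 x 72 x 8 mm; origin on the trolley top under the middle of the locked rail; z up, x along the rail toward the catch. Along x, mm: base -79 to 161, end stop -75, rail -70 to 70 (underside at z 8; low side guides, about 2 mm play), dark block 99 to 113 (y -20 to 20, top z 58), gap, red pull bar. Ledges for the wedge, top z 15: x 103 to 162, y -63 to -33 and 30 to 66.
- gap_face (a point): On the dark block's flat face, the block side of the gap, mid-width, at ledge height (dock x 113, y 0, z 15 mm); axes as the dock. The wedge's flat face goes along this face (1 mm clear is good), its underside on the ledges, nose toward dock +y. With the wedge's centre at dock y = 0 its full-width part is 20 mm past the start of the bar's straight face, and it holds.
- gap_mouth (a point): Middle of the gap's mouth (dock x 118, y -27, z 34 mm), fixed. Both edges are flared outward here, from y = -14 to -27, so that the wedge can be driven in from this side only, moving toward dock +y. The gap is open at the top.
- pull_bar (a point): On the red pull bar's gap-side face, mid-width, 34 mm above the trolley; moves with the catch. Bar 10 mm thick in x, y -14 to 20, top z 54 mm. One piece with the red hook: upright at dock x 73 to 80 mm when shut, lip (z 40 to 46) 8 mm over the rail's end, and a side arm (y 34 to 39, z 26 to 33) whose second lip lies over the rail's lug at x -45. With both the rail cannot be lifted.
- catch (a joint): Opening of the sprung catch, m: 0 shut (gap 10 mm), 0.024 end stop; moves along dock +x; both lips clear the rail from 0.015 on; fully wedged it reads 0.018 to 0.02. Spring 3 N when shut, 5 N at 0.018; it springs back when released. Driving the wedge in or pulling it out takes about 5 to 10 N.
- wedge_center (a point): Yellow wedge, 140 long, 28 thick, 40 mm high, 90 g, standing on its long edge on the trolley; point at the middle of its bounding box, 20 mm up. x points to the nose. Full thickness from x -70 to 6, then tapering to 5 mm at x 70. The +y face is flat all along (y 14); the taper is all on the -y face. Grip it across its thickness by the black ribs, about x -52, so that fingers clear the gap's mouth.
- rail_handle (a point): Middle of the rail's black handle bar: 64 mm long (x), 14 mm thick (y); it reaches from 16 to 32 mm above the rail's upper side. This point is 22 mm above the upper side, 52 mm above the rail's underside. Grip it across its thickness.
- rail_center (a point): Middle of the handled aluminium rail, half-way up its 30 mm channel section: 140 mm long (x), 56 mm wide (y), walls 4 mm, open side down, z up; 130 to 250 g. A small lug, 10 mm long, stands out 5 to 6 mm from its +y side at x -45, 11 to 17 mm above its underside.
- tray: Fixed shallow blue tray, 152 x 122 x 14 mm, origin under its middle, x along the two rails in it.
- tray_floor (a point): Middle of the tray's inner floor, 3 mm above its underside; axes as the tray. The handled rail nests with its middle over this point, its length along x (either way round); its flanges stand on the floors (4 mm thick) of the lower rails, its underside then 4 mm and its middle 19 mm above this point. Flanges find the channels when it is within 17 mm sideways.
- low_rail_left_center (a point): Loose aluminium rail lying open side up in the tray, at +y in it, 140 x 56 x 29 mm, walls 4 mm; the point is its middle, half-way up.
- low_rail_right_center (a point): The same, at -y in the tray; the two lie side by side with about 2 mm between.
- rail: The handled rail itself; same axes as rail_center, origin at the middle of its underside.
- wedge: The wedge itself; same axes as wedge_center, origin on its underside.
- brown_bottle: Bystander, to be left alone: brown reagent bottle with a blue cap, 60 mm across, 155 mm tall; origin at the centre of its underside.
- stain_jar: Bystander, to be left alone: staining jar with black lid, 53 mm across, 99 mm tall; origin at the centre of its underside.
- swab_pot: Bystander, to be left alone: clear pot of cotton swabs, 62 mm across, 93 mm tall; origin at the centre of its underside.
- timer: Bystander, to be left alone: white staining timer with three buttons, 57 x 61 x 19 mm; origin at the centre of its underside.
- tape_blue: Bystander, to be left alone: roll of blue tape lying flat, 60 mm across, 18 mm high; origin at the centre of its underside.
- needle_box: Bystander, to be left alone: white and orange carton, 62 x 105 x 41 mm; origin at the centre of its underside.
Mind the look-alikes: they are no part of the job. There is more than one size of the wedge; the job needs the larger.

How it is judged (in metres and radians):
On the way, in this order (a step that is already met when the one before it is completed fails the run):
1. the wedge alone holds the catch open, the fingers touching nothing (value of joint catch above 0.012 m and x of wedge_center in the frame of dock between 0.11 and 0.145 m and y of wedge_center in the frame of dock between -0.045 and 0.03 m and contact force between the fingers and anything else below 0.1 N), for 0.2 s.
2. the rail is lifted clear of the dock while the wedge holds the catch open (value of joint catch above 0.012 m and x of wedge_center in the frame of dock between 0.11 and 0.145 m and y of wedge_center in the frame of dock between -0.045 and 0.03 m and height (world z) of rail_center above 0.09 m), for 0.1 s.
3. the rail is nested across the two rails in the tray and let go (z of rail_center in the frame of tray_floor between 0.014 and 0.023 m and y of rail_center in the frame of tray_floor between -0.017 and 0.017 m and x of rail_center in the frame of tray_floor between -0.02 and 0.02 m and angle between the x axis of tray and the x axis of rail_center, either way round below 0.15 rad and angle between each of rail_center, low_rail_left_center, low_rail_right_center's own z axis and vertical below 0.08 rad and z of each of low_rail_left_center, low_rail_right_center in the frame of tray_floor below 0.02 m and contact force between the fingers and rail below 0.1 N), for 0.2 s.
At the end, for the whole second after the job is handed in: The rail is nested open side down, a flange in each lower rail (height within 5 mm, sideways 17 mm, endways 20 mm of the tray's middle, within 0.15 rad, level), the lower rails flat in the tray, the catch shut (under 3 mm), the wedge still on the trolley top (centre 5 to 27 mm high) (z of rail_center in the frame of tray_floor between 0.014 and 0.023 m and y of rail_center in the frame of tray_floor between -0.017 and 0.017 m and x of rail_center in the frame of tray_floor between -0.02 and 0.02 m and angle between the x axis of tray and the x axis of rail_center, either way round below 0.15 rad and angle between each of rail_center, low_rail_left_center, low_rail_right_center's own z axis and vertical below 0.08 rad and z of each of low_rail_left_center, low_rail_right_center in the frame of tray_floor below 0.02 m and value of joint catch below 0.003 m and height (world z) of wedge_center between 0.005 and 0.027 m and linear speed of each of wedge, rail below 0.02 m/s); the robot touches nothing.
It fails at once if a bystander is shifted more than 30 mm (distance of any of brown_bottle, stain_jar, swab_pot, timer, tape_blue, needle_box from where it was at the start of the episode above 0.03 m).
It fails at once if a bystander is tipped over (angle between any of brown_bottle, stain_jar, swab_pot, timer, tape_blue, needle_box's own z axis and vertical above 0.4 rad).
It also fails if it takes over 72 s, if anything falls off the work surface, if the arm or the gripper's body presses on something with over 40 N, if the wrist force passes 120 N, or if a joint passes its speed limit or range.

## Robot

A 6-joint arm with a two-finger parallel gripper is mounted at the origin on a cart in front of the work surface, level with it; the furniture and walls round the work are solid. World frame = base frame: x ahead of the robot, y to its left, z up, the work surface at z = 0. Lengths are in mm, angles in rad, forces in N, time in s.
With the tool pointing down it reaches from about 275 to 850 mm from the base axis. Payload 19 kg.
Tool frame: the origin (TCP) lies at the very end of the fingers, on their centre line; the grasp point (between the pads) lies 19 mm behind it; z points along the fingers, y is the line along which they close (so a half turn about z gives the same grasp; the last joint's range is limited). The gripper opens to 85 mm and grips with 20 to 120 N. Pads are 22 mm wide; open, the fingers measure 114 mm over their backs; the gripper's body (76 mm by 85 mm) begins 54 mm behind the grasp point. The pads swing forward as they close: fully open they stand 13 mm farther back than shut.
Start: joints at [-1.298, 0.15, 1.437, -0, 1.554, -0.134], TCP at [227.483, -528.054, 231.267] pointing down, gripper open.
Joint ranges: [-2.8, 2.8], [-0.68, 2.1], [0.12, 2.68], [-1.39, 4.53], [0.16, 2.79], [-2.81, 2.81]. Speed limits (rad/s): [1.89, 1.89, 2.22, 3.01, 3.01, 3.01].

## Interface

Orientations are given as a unit quaternion [w, x, y, z].
In Python, from cell import * gives the robot as it stands.
- The arm moves only by the tool servo_tool, never from a script. Its argument "targets" is a list of rows, each a list of 7 numbers: the opening in per cent of the stroke, from 0 (shut) to 100 (fully open), then the shift along the tool's x, y, z in m, then the turn, a rotation vector about the tool's x, y, z in degrees. A call has 1 to 12 rows; each row is the pose to reach, as a shift and turn from the pose commanded when the call began, along the tool's axes at that moment; what a row does not reach only later rows make up. A row lasts 1/10 s, in which the tool goes at most 50 mm and 8.59 degrees, less where a joint would pass 70% of its speed; a pose out of reach is approached as far as the arm can. A call with a gripper value outside its range is refused whole. The fingers move at their own pace and stop on an object; the grip force is fixed at half the most. Time passes only in rows, so rows that repeat a pose let the fingers close. It gives the time, the measured TCP pose, the force, the opening and the grip force at its end, in the units of the state.
- observe(): the state, without advancing time (a new reading comes with each control period).
- camera(name): name is "scene" or "top" or "wrist"; returns (picture, depth): 400x640x3 uint8, blue, green, red; 400x640 float32, mm along the optical axis (not along the pixel's ray), 0 where there is no reading.
- calibration(name): a dict with "fov_y" (degrees; the focal length in pixels is half the picture's height over the tangent of half this angle, whatever the lens; pixels are square), "cx", "cy" (the principal point, pixels), "R" (3x3) and "t" (3): a world point X has camera coordinates R X + t. Camera axes: x right, y down, z forward; pixel columns grow to the right and rows downward; lengths in mm; the calibration is good to about 2 mm. A picture is of the moment at which its call begins: read the wrist's pose just before it. calibration takes no time and is no camera call; for the wrist camera it gives the pose at the moment of the call.
- job_done(): hands the job in; it is judged then, once.
The state is a dict: "t": time; "joints": joint angles; "qd": joint speeds; "joint_torque": joint torques, N m; "eef_pos": TCP position; "tcp_rot": TCP orientation; "ft_force": force on the tool from outside, world axes, zero at the start; "torque": the same for the moment, N m; "grip_width": finger opening in mm; "finger_force": force on a finger pad.
Only numpy, scipy, OpenCV 4.12 (cv2) and the standard library are available. Lean on these libraries where they do the work, as an engineer would, in place of code of your own. Each camera call takes 0.05 s, during which the arm holds its last target. There are 200 camera calls.

## Working session

There is one attempt and no reset: what is moved stays moved. The work goes in short steps, Python scripts to look and compute and a tool call to move; the robot and the scene stay as the last step left them, time stands still between calls to the robot, and variables do not carry over. Pictures are saved under pics/ and viewed, at most 11 in all, crops included, and the job is handed in when it is done.

Besides the shell and the picture viewer there is one more tool, called after ">>>" in YAML: its name, and indented under it one key for each argument. servo_tool: Moves the arm, as the interface text tells. Its arguments: {"type":"object","properties":{"targets":{"type":"array","items":{"type":"array","items":{"type":"number"}}}},"required":["targets"]}

```bash
ls; mkdir -p pics
cat > h.py <<'E'
from cell import *
import numpy as np, cv2
def K(c): 
    f=200/np.tan(np.radians(c["fov_y"])/2); return f,c["cx"],c["cy"]
def cloud(name):
    c=calibration(name); im,d=camera(name); f,cx,cy=K(c)
    v,u=np.mgrid[:400,:640]; P=np.dstack([(u-cx)/f*d,(v-cy)/f*d,d])
    W=(P-np.array(c["t"]).ravel())@np.array(c["R"])
    W[d==0]=np.nan
    return im,d,W
E
python3 - <<'E'
from h import *
for n in("top","scene"):
    im,d,W=cloud(n); cv2.imwrite(f"pics/{n}0.png",im); np.savez(f"{n}0.npz",im=im,W=W); c=calibration(n);print(n,c["fov_y"],-np.array(c["R"]).T@np.array(c["t"]).ravel())
print(observe())
E
```

```text
pics
top 52.22658724389502 [ 462.87103911   10.0777586  1080.22891939]
scene 49.18468924626622 [-162.38949522  483.06143358  691.90933697]
{'t': 0.1, 'joints': array([-1.29802154e+00,  1.50931462e-01,  1.43793873e+00, -4.42046701e-06,
        1.55381331e+00, -1.34016242e-01]), 'qd': array([ 7.38826679e-04,  5.63557451e-06, -2.61461767e-03, -1.51804271e-03,
        4.58344952e-04,  6.40955917e-04]), 'joint_torque': array([ 7.50305713e-03, -7.14380479e+01, -5.71790993e+01,  2.01611074e-04,
        7.21460092e-03, -1.94560954e-05]), 'eef_pos': array([ 227.41922737, -527.87614482,  230.75247395]), 'tcp_rot': array([-5.43959945e-04,  9.79386191e-01,  2.01996017e-01, -4.00154384e-05]), 'ft_force': array([ 0.19459539,  0.18173552, -0.32178764]), 'torque': array([ 0.04005178, -0.04083015, -0.0220745 ]), 'finger_force': 0.0, 'grip_width': 85.61178495623126}
```

View pics/top0.png

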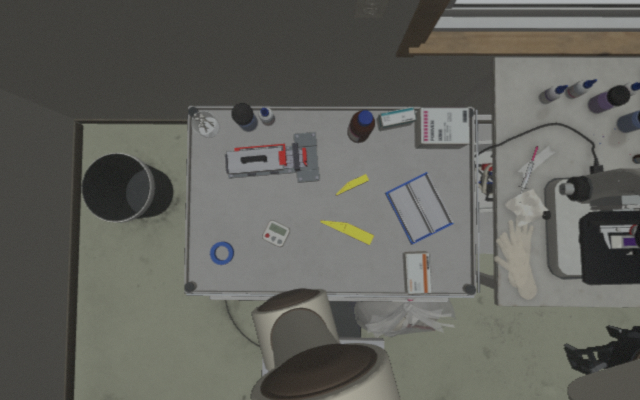

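View pics/scene0.png

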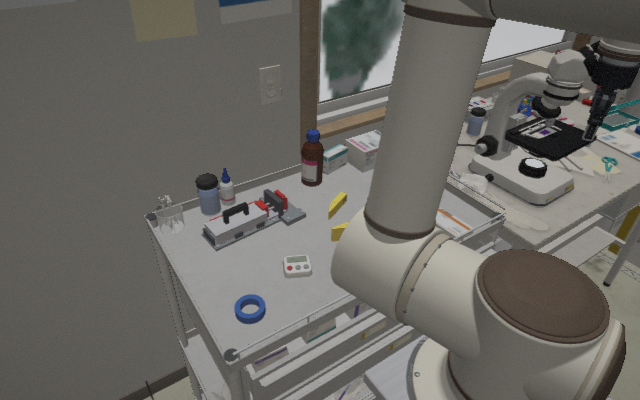

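The top view shows two yellow wedges: a small one near (352,184) and a large one near (348,231), nose to the left. The dock and rail are at (270,158) with the catch toward the right, and the tray is at (419,208). I'll confirm the wedge by its size and measure everything.

Run:
```python
from h import *
z=np.load("top0.npz"); im,W=z["im"],z["W"]
hsv=cv2.cvtColor(im,cv2.COLOR_BGR2HSV)
def show(name,m,roi):
    u0,v0,u1,v1=roi; mm=np.zeros(m.shape,bool); mm[v0:v1,u0:u1]=m[v0:v1,u0:u1]; mm&=~np.isnan(W[...,0])
    P=W[mm]; r=cv2.minAreaRect(P[:,:2].astype(np.float32)); 
    print(name,len(P),"c",np.round(r[0],1),"size",np.round(r[1],1),"ang",round(r[2],1),"z pct",np.round(np.percentile(P[:,2],[5,50,95]),1))
    print("   corners",np.round(cv2.boxPoints(r)).tolist())
    return P
H,S,V=hsv[...,0],hsv[...,1],hsv[...,2]
yel=(H>20)&(H<35)&(S>120)&(V>80)
Z=W[...,2]
P=show("wedge big",yel&(Z>20),(310,210,380,250)); show("small",yel&(Z>10),(330,170,375,200))
blu=(H>100)&(H<130)&(S>100)
show("tray",blu,(380,165,460,250))
red=((H<8)|(H>172))&(S>130)
show("red high",red&(Z>35),(220,130,325,185))
show("red all",red,(220,130,325,185))
show("handle",(V<60)&(Z>55),(222,140,285,175))
show("rail top z30-45",(Z>30)&(Z<44)&~red,(215,140,283,180))
show("block",(Z>52)&(Z<65)&~red,(286,130,330,185))
show("base",(Z>3)&(Z<12)&~red,(290,128,325,186))
show("lowrails",(Z>10)&(Z<45)&(S<60),(380,165,460,250))
print("surface z",np.nanmedian(Z[200:220,210:240]))
x=np.hstack([cv2.resize(im[128:190,215:325],None,fx=4,fy=4,interpolation=2),cv2.resize(im[170:250,318:380][:62],None,fx=4,fy=4,interpolation=2)])
y=cv2.resize(im[168:250,316:460],None,fx=4,fy=4,interpolation=2)
w=max(x.shape[1],y.shape[1]);pad=lambda a:np.pad(a,((0,0),(0,w-a.shape[1]),(0,0)))
cv2.imwrite("pics/c1.png",np.vstack([pad(x),pad(y)])[:598])
```

```text
wedge big 441 c [440.8 -59.4] size [135.7  25.9] ang 65.7 z pct [37.4 40.5 43.3]
   corners [[401.0, -116.0], [425.0, -127.0], [481.0, -3.0], [457.0, 8.0]]
small 188 c [555.3 -70.4] size [17.2 87.5] ang 24.7 z pct [24.8 27.5 30.8]
   corners [[529.0, -34.0], [566.0, -114.0], [581.0, -107.0], [545.0, -27.0]]
tray 241 c [ 494.8 -247.7] size [150.2 121. ] ang 26.9 z pct [ 1.8 12.6 17.1]
   corners [[401.0, -228.0], [455.0, -336.0], [589.0, -268.0], [534.0, -160.0]]
red high 138 c [636.1 133.7] size [180.4  50.3] ang 77.9 z pct [36.9 47.9 55.7]
   corners [[593.0, 51.0], [642.0, 40.0], [680.0, 217.0], [630.0, 227.0]]
red all 186 c [638.9 136.4] size [187.8  51.9] ang 75.8 z pct [30.9 46.5 55.3]
   corners [[591.0, 52.0], [641.0, 39.0], [687.0, 221.0], [637.0, 234.0]]
handle 117 c [613.6 177.6] size [11.9 59.7] ang 6.0 z pct [65.9 69.9 73.4]
   corners [[605.0, 207.0], [611.0, 147.0], [623.0, 148.0], [616.0, 208.0]]
rail top z30-45 1051 c [619.1 181.5] size [ 66.9 151.2] ang 5.2 z pct [33.2 38.1 41.7]
   corners [[579.0, 254.0], [593.0, 103.0], [659.0, 109.0], [646.0, 260.0]]
block 164 c [623.7  63.4] size [66.5 33.8] ang 4.6 z pct [53.1 57.8 61.5]
   corners [[589.0, 78.0], [592.0, 44.0], [658.0, 49.0], [655.0, 83.0]]
base 425 c [630.1  44.9] size [152.3  90.3] ang 0.3 z pct [ 3.5  7.9 11.5]
   corners [[554.0, 90.0], [554.0, -1.0], [706.0, 0.0], [706.0, 90.0]]
lowrails 867 c [ 493.2 -247.1] size [151.9 121.2] ang 25.5 z pct [10.2 26.8 34.6]
   corners [[399.0, -225.0], [451.0, -334.0], [588.0, -269.0], [536.0, -160.0]]
surface z 0.24366146345507642
```

View pics/c1.png

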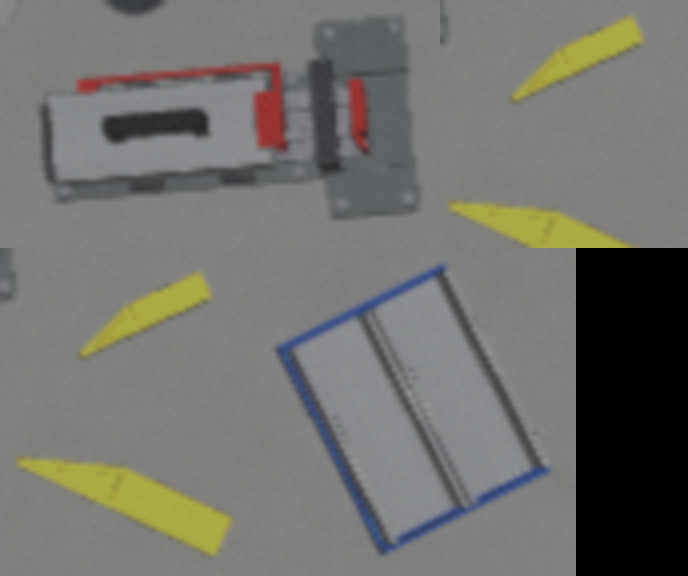

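The crop confirms it: the big wedge (about 140 x 28 mm, 40 high) is the lower one, and the small one is about 90 x 17 mm and 27 high. The big wedge's straight lower edge is its flat face. The flared mouth of the gap is on the robot side, near crop pixel (365,148).

```bash
cat >> h.py <<'E'
from scipy.spatial.transform import Rotation as Rn
def go(x,y,z,yaw):
    "shift in tool axes (m) and turn (deg) to TCP x,y,z, tool down, tool x at yaw deg"
    o=observe(); q=o["tcp_rot"]; R=Rn.from_quat([q[1],q[2],q[3],q[0]])
    T=Rn.from_euler("z",yaw,degrees=True)*Rn.from_euler("x",180,degrees=True)
    s=R.inv().apply(np.array([x,y,z])-o["eef_pos"])/1000
    print("t",round(o["t"],2),"shift",np.round(s,4),"turn",np.round((R.inv()*T).as_rotvec(degrees=True),2))
E
python3 -c "
from h import *
go(420,-107,200,65.7)
c=calibration('wrist');print(c['fov_y'],-np.array(c['R']).T@np.array(c['t']).ravel(),np.array(c['R'])[2])"
```

```text
t 0.1 shift [ 0.3434 -0.3103  0.0311] turn [-6.000e-02 -3.000e-02 -4.239e+01]
71.4423470127802 [ 287.46469399 -502.6831167   373.03510544] [-0.24258756 -0.10345772 -0.96459721]
```

>>> servo_tool:
  targets:
    - [60,0.0286,-0.0259,0.0026,0,0,-4]
    - [60,0.0572,-0.0517,0.0052,0,0,-8]
    - [60,0.0859,-0.0776,0.0078,0,0,-12]
    - [60,0.1145,-0.1034,0.0104,0,0,-16]
    - [60,0.1431,-0.1293,0.013,0,0,-20]
    - [60,0.1717,-0.1551,0.0155,0,0,-24]
    - [60,0.2003,-0.181,0.0181,0,0,-28]
    - [60,0.2289,-0.2069,0.0207,0,0,-32]
    - [60,0.2576,-0.2327,0.0233,0,0,-36]
    - [60,0.2862,-0.2586,0.0259,0,0,-40]
    - [60,0.3148,-0.2844,0.0285,0,0,-42.4]
    - [60,0.3434,-0.3103,0.0311,0,0,-42.4]

```text
t: 1.3
eef_pos: [420.3, -105.6, 200.0]
tcp_rot: [-0.0, 0.84, 0.543, 0.0]
ft_force: [1.1, -0.5, 0.9]
grip_width: 51.1
finger_force: 0.0
```

>>> servo_tool:
  targets:
    - [60,0,0,0,0,0,0]
    - [60,0,0,0,0,0,0]
    - [60,0,0,0,0,0,0]

```text
t: 1.6
eef_pos: [419.8, -107.8, 200.1]
tcp_rot: [-0.0, 0.84, 0.542, -0.0]
ft_force: [0.1, -0.0, -0.2]
grip_width: 51.4
finger_force: 0.0
```

Run:
```python
from h import *
im,d,W=cloud("wrist"); cv2.imwrite("pics/w1.png",im)
hsv=cv2.cvtColor(im,cv2.COLOR_BGR2HSV);H,S,V=cv2.split(hsv)
m=(H>20)&(H<35)&(S>110)&(V>60)
n,l,st,ce=cv2.connectedComponentsWithStats((m).astype(np.uint8))
for i in range(1,n):
    if st[i,4]>800:
        P=W[(l==i)&(W[...,2]>36)]
        if len(P)<100: continue
        r=cv2.minAreaRect(P[:,:2].astype(np.float32)); print(st[i],len(P),r,np.median(P[:,2])); print(cv2.boxPoints(r).round())
go(420,-107,200,65.7)
```

```text
[ 307   67   26  134 2613] 2605 ((439.3222351074219, -59.92219543457031), (137.48382568359375, 26.961694717407227), 65.04191589355469) 39.60106808483013
[[ 398. -117.]
 [ 423. -128.]
 [ 481.   -3.]
 [ 456.    8.]]
t 1.65 shift [ 0.001  -0.0002  0.0002] turn [-0.01  0.01 -0.06]
```

```bash
python3 -c "
from h import *
go(417.7,-107.2,7,65.2)"
```

```text
t 1.65 shift [-1.000e-04 -2.200e-03  1.932e-01] turn [-0.01  0.01  0.44]
```

View pics/w1.png

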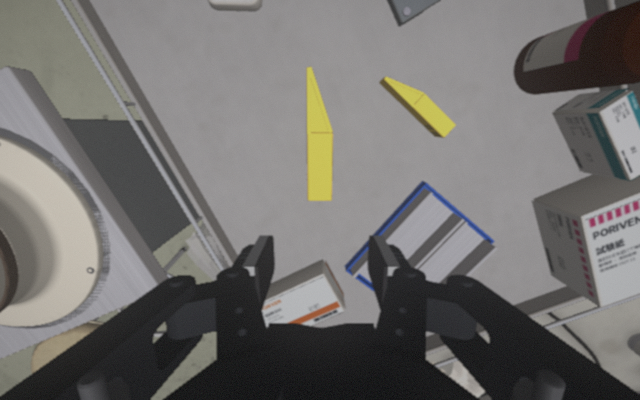

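The wedge is upright in view, at (320,67–200), centred between the fingers. I'll descend and grip.

>>> servo_tool:
  targets:
    - [60,0,-0.002,0.04,0,0,0.4]
    - [60,0,-0.002,0.08,0,0,0.4]
    - [60,0,-0.002,0.12,0,0,0.4]
    - [60,0,-0.002,0.15,0,0,0.4]
    - [60,0,-0.002,0.175,0,0,0.4]
    - [60,0,-0.002,0.193,0,0,0.4]
    - [60,0,-0.002,0.193,0,0,0.4]
    - [0,0,-0.002,0.193,0,0,0.4]
    - [0,0,-0.002,0.193,0,0,0.4]
    - [0,0,-0.002,0.193,0,0,0.4]
    - [0,0,-0.002,0.193,0,0,0.4]
    - [0,0,-0.002,0.193,0,0,0.4]

```text
t: 2.85
eef_pos: [418.9, -107.0, 8.4]
tcp_rot: [0.001, 0.842, 0.54, 0.0]
ft_force: [-3.2, -3.6, 8.5]
grip_width: 27.3
finger_force: 60.1
```

>>> servo_tool:
  targets:
    - [0,0,0,-0.03,0,0,0]
    - [0,0,0,-0.06,0,0,0]
    - [0,0,0,-0.1,0,0,0]
    - [0,0,0,-0.143,0,0,0]
    - [0,0,0,-0.143,0,0,0]
    - [0,0,0,-0.143,0,0,0]

```text
t: 3.45
eef_pos: [418.6, -106.5, 151.2]
tcp_rot: [0.001, 0.842, 0.54, 0.001]
ft_force: [0.2, -0.8, -1.0]
grip_width: 27.0
finger_force: 59.6
```

```bash
python3 -c "
from h import *
go(455,45,210,5)"
```

```text
t 3.45 shift [ 0.1529 -0.0301 -0.0589] turn [ 0.12 -0.08 60.31]
```

>>> servo_tool:
  targets:
    - [0,0.015,-0.003,-0.006,0,0,7]
    - [0,0.03,-0.006,-0.012,0,0,14]
    - [0,0.055,-0.01,-0.02,0,0,21]
    - [0,0.08,-0.015,-0.03,0,0,29]
    - [0,0.105,-0.02,-0.04,0,0,37]
    - [0,0.13,-0.025,-0.05,0,0,45]
    - [0,0.153,-0.03,-0.059,0,0,53]
    - [0,0.153,-0.03,-0.059,0,0,60.3]
    - [0,0.153,-0.03,-0.059,0,0,60.3]
    - [0,0.153,-0.03,-0.059,0,0,60.3]
    - [0,0.153,-0.03,-0.059,0,0,60.3]

```text
t: 4.55
eef_pos: [454.6, 44.8, 208.6]
tcp_rot: [-0.0, 0.999, 0.045, -0.001]
ft_force: [-0.6, -0.4, -0.4]
grip_width: 27.1
finger_force: 59.5
```

Run:
```python
from h import *
im,d,W=cloud("wrist"); cv2.imwrite("pics/w2.png",im); np.savez("w2.npz",im=im,W=W)
go(455,45,210,5)
```

```text
t 4.6 shift [ 0.0003 -0.0002 -0.0013] turn [-0.01  0.05  0.11]
```

View pics/w2.png

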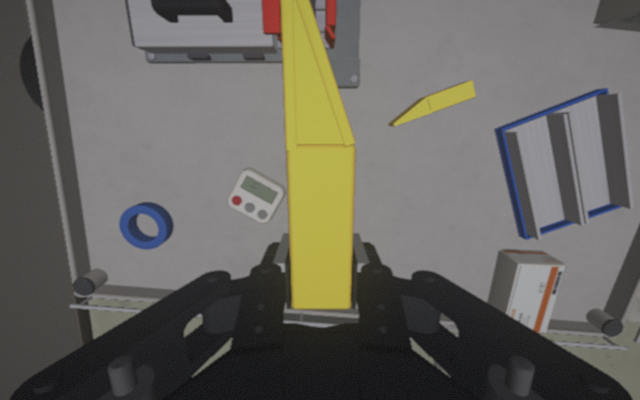

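The wedge in the hand hides the gap (near 320,20). I'll sidestep to the left and forward to see the block and bar beside it.

>>> servo_tool:
  targets:
    - [0,0.02,-0.015,0,0,0,0]
    - [0,0.04,-0.03,0,0,0,0]
    - [0,0.06,-0.045,0,0,0,0]
    - [0,0.08,-0.06,0,0,0,0]
    - [0,0.095,-0.07,0,0,0,0]
    - [0,0.095,-0.07,0,0,0,0]
    - [0,0.095,-0.07,0,0,0,0]

```text
t: 5.3
eef_pos: [543.3, 122.9, 208.7]
tcp_rot: [0.0, 0.999, 0.044, -0.001]
ft_force: [-0.0, -0.7, -0.8]
grip_width: 27.0
finger_force: 59.5
```

Run:
```python
from h import *
o=observe();print(o["eef_pos"])
im,d,W=cloud("wrist"); cv2.imwrite("pics/w3.png",im); np.savez("w3.npz",im=im,W=W)
hsv=cv2.cvtColor(im,cv2.COLOR_BGR2HSV);H,S,V=cv2.split(hsv)
q=o["tcp_rot"]; R=Rn.from_quat([q[1],q[2],q[3],q[0]])
T=R.inv().apply((W-o["eef_pos"]).reshape(-1,3)).reshape(W.shape)
m=(H>20)&(H<35)&(S>110)&(V>60)&(np.linalg.norm(T,axis=2)<220)
P=T[m]; print("wedge z tool",np.percentile(P[:,2],[1,10,50,90])); top=P[P[:,2]<np.percentile(P[:,2],50)+3]
for a in range(-20,110,10):
    s=top[abs(top[:,0]-a)<3]
    if len(s)>3: print(a,s[:,:].min(0).round(1),s.max(0).round(1))
np.savez("w3t.npz",T=T)
```

```text
[543.26217165 122.88627982 208.72780645]
wedge z tool [-32.59021662 -31.90275357 -31.08589889 -30.23720224]
-20 [-17.7 -11.1 -30.7] [-17.   12.7 -29.7]
-10 [-13.  -12.9 -35. ] [ -7.   14.6 -28.6]
0 [ -3.  -13.  -36.9] [  3.   14.6 -29.4]
10 [  7.  -13.2 -34.5] [ 13.   15.3 -28.2]
20 [ 17. -13. -33.] [ 23.   14.6 -28.9]
30 [ 27.  -12.7 -32.9] [ 33.   14.2 -29.2]
40 [ 37.  -12.7 -33.2] [ 43.   14.4 -28.9]
50 [ 47.  -12.8 -33. ] [ 53.   14.6 -28.8]
60 [ 57.  -12.9 -32.9] [ 62.9  14.1 -28.1]
70 [ 67.  -13.4 -33.1] [ 72.9  11.  -28.7]
80 [ 77.  -13.1 -33.4] [ 83.    7.4 -28.6]
90 [ 87.  -13.2 -32.7] [ 93.    4.  -28.7]
100 [ 97.  -13.3 -33.5] [103.    0.3 -28.8]
```

View pics/w3.png

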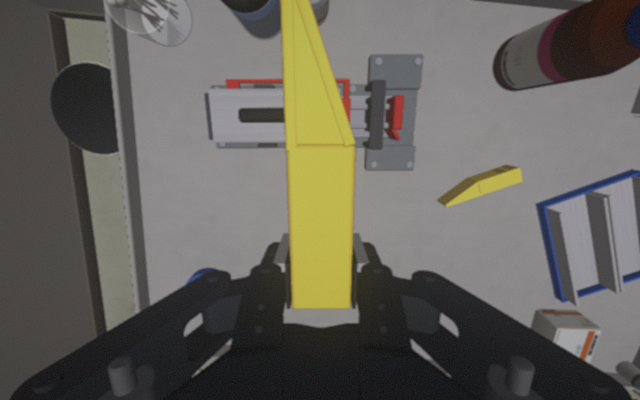

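The view shows the block at (376,80–148), the bar at (397,95–135) with its flare at the bottom, and the ledges at (393,58) and (390,158). I'll measure the block's face and direction.

Run:
```python
from h import *
z=np.load("w3.npz"); im,W=z["im"],z["W"]; hsv=cv2.cvtColor(im,cv2.COLOR_BGR2HSV);H,S,V=cv2.split(hsv)
red=((H<8)|(H>172))&(S>110); Z=W[...,2]
def rect(n,m,roi):
    u0,v0,u1,v1=roi; mm=np.zeros(m.shape,np.uint8); mm[v0:v1,u0:u1]=m[v0:v1,u0:u1]
    k,l,st,_=cv2.connectedComponentsWithStats(mm,connectivity=4); i=1+st[1:,4].argmax(); P=W[l==i]
    r=cv2.minAreaRect(P[:,:2].astype(np.float32)); print(n,len(P),np.round(r[0],1),np.round(r[1],1),round(r[2],1),"z",np.round(np.median(P[:,2]),1)); print(cv2.boxPoints(r).round(1).tolist())
    return P
P=rect("block",(Z>54)&(Z<63)&~red,(362,70,388,160))
rect("bar",(Z>49)&(Z<60)&red,(386,80,412,150))
rect("base+ledge",(Z>3)&(Z<22)&(V<130)&~red,(360,45,430,175))
rect("far ledge",(Z>10)&(Z<20)&~red,(362,45,430,90))
rect("near ledge",(Z>10)&(Z<20)&~red,(362,140,430,175))
# block right edge line per row
pts=[]
for v in range(84,145,3):
    us=[u for u in range(362,392) if 54<Z[v,u]<63 and not red[v,u]]
    if us: pts.append((v,us[0],us[-1],*W[v,us[0],:2].round(1),*W[v,us[-1],:2].round(1)))
for p in pts[::2]: print(p)
A=np.array(pts); 
for c in (3,5): print(np.polyfit(A[:,c],A[:,c+1],1))
m=(V<60)&(Z>62)&(Z<78); m[:,:232]=0;m[:,285:]=0;m[130:]=0
P=W[m];print("handle",np.median(P,0),P.min(0),P.max(0))
```

```text
block 980 [622.  72.] [67.4 14.3] 5.6 z 57.6
[[587.7999877929688, 75.80000305175781], [589.2000122070312, 61.599998474121094], [656.2999877929688, 68.19999694824219], [654.9000244140625, 82.4000015258789]]
bar 394 [622.1  50.3] [43.4 10.4] 4.8 z 53.2
[[600.0, 53.599998474121094], [600.9000244140625, 43.29999923706055], [644.0999755859375, 46.900001525878906], [643.2999877929688, 57.20000076293945]]
base+ledge 3900 [625.8  49.1] [129.1  65.3] 5.2 z 14.2
[[558.5999755859375, 75.69999694824219], [564.5, 10.699999809265137], [693.0999755859375, 22.399999618530273], [687.0999755859375, 87.5]]
far ledge 1711 [672.4  50.2] [36.1 59. ] 4.8 z 14.6
[[651.9000244140625, 78.0999984741211], [656.9000244140625, 19.299999237060547], [692.7999877929688, 22.299999237060547], [687.7999877929688, 81.0999984741211]]
near ledge 1181 [577.   41.4] [30.3 59. ] 5.1 z 14.7
[[559.2999877929688, 69.5], [564.5, 10.699999809265137], [594.5999755859375, 13.399999618530273], [589.4000244140625, 72.0999984741211]]
(84, 372, 385, np.float64(650.8), np.float64(81.0), np.float64(652.0), np.float64(68.3))
(90, 371, 384
[... 364 characters left out ...]
float64(622.9), np.float64(78.8), np.float64(623.9), np.float64(66.3))
(120, 370, 383, np.float64(617.0), np.float64(78.3), np.float64(618.2), np.float64(65.3))
(126, 370, 383, np.float64(611.2), np.float64(77.7), np.float64(612.4), np.float64(64.0))
(132, 369, 382, np.float64(605.2), np.float64(77.5), np.float64(606.4), np.float64(64.4))
(138, 369, 382, np.float64(599.2), np.float64(76.8), np.float64(600.4), np.float64(63.5))
(144, 369, 382, np.float64(593.2), np.float64(76.1), np.float64(594.4), np.float64(62.5))
[ 0.09025461 22.64944213]
[0.09727086 5.12112076]
handle [611.79948703 188.95209549  69.31621836] [604.69664922 165.61887867  66.90859404] [619.28998194 206.6447676   71.73447148]
```

```bash
cat >> h.py <<'E'
ex=np.array([.0906,-.9959]);ey=np.array([.9959,.0906])
def dk(x,y): return np.array([624.7,45.8])+(x-132.5)*ex+y*ey
E
python3 -c "
from h import *
p=dk(127.6,-164);print(p,dk(127.6,-52));go(*p,25,5.2)"
```

```text
[460.92846  35.82151] [572.46926  45.96871]
t 5.35 shift [-0.0894  0.0793  0.184 ] turn [ 0.    0.04 -0.16]
```

>>> servo_tool:
  targets:
    - [0,-0.02,0.02,0,0,0,-0.1]
    - [0,-0.045,0.04,0,0,0,-0.1]
    - [0,-0.07,0.06,0,0,0,-0.1]
    - [0,-0.0894,0.0793,0.02,0,0,-0.1]
    - [0,-0.0894,0.0793,0.06,0,0,-0.1]
    - [0,-0.0894,0.0793,0.1,0,0,-0.1]
    - [0,-0.0894,0.0793,0.14,0,0,-0.1]
    - [0,-0.0894,0.0793,0.17,0,0,-0.1]
    - [0,-0.0894,0.0793,0.18,0,0,-0.1]
    - [0,-0.0894,0.0793,0.184,0,0,-0.1]
    - [0,-0.0894,0.0793,0.184,0,0,-0.1]

```text
t: 6.45
eef_pos: [461.8, 36.2, 26.2]
tcp_rot: [0.0, 0.999, 0.045, 0.001]
ft_force: [0.6, -0.5, 0.3]
grip_width: 27.0
finger_force: 59.5
```

Run:
```python
from h import *
o=observe();print(o["eef_pos"],o["ft_force"])
im,d,W=cloud("wrist");cv2.imwrite("pics/w4.png",im)
go(*dk(127.6,-164),25,5.2)
hsv=cv2.cvtColor(im,cv2.COLOR_BGR2HSV);H,S,V=cv2.split(hsv);Z=W[...,2]
red=((H<8)|(H>172))&(S>110); D=np.stack([(W[...,:2]-[624.7,45.8])@ex+132.5,(W[...,:2]-[624.7,45.8])@ey],-1)
yel=(H>20)&(H<35)&(S>110)&(V>60)&(Z>48)&(abs(D[...,0]-128)<25)
for y in(-170,-150,-130,-110,-90,-70,-50,-42):
    s=D[yel&(abs(D[...,1]-y)<3)]
    if len(s): print(y,s[:,0].min().round(1),s[:,0].max().round(1))
print("zy",np.median(Z[yel]),D[yel][:,1].max())
b=red&(Z>48)&(Z<60)&(D[...,0]>110)
k=~red&(Z>53)&(Z<63)&(abs(D[...,1])<33)&(D[...,0]>85)&(D[...,0]<122)
for y in(-24,-18,-10,0,10):
    for n,m in(("bar",b),("blk",k)):
        s=D[m&(abs(D[...,1]-y)<2)]
        if len(s):print(y,n,s[:,0].min().round(1),s[:,0].max().round(1))
```

```text
[461.76671167  36.20878475  26.16853437] [ 0.60351554 -0.54300912  0.33477815]
t 6.5 shift [-0.0011  0.0003  0.0016] turn [ 0.01 -0.1  -0.09]
-170 114.4 141.8
-150 114.1 142.4
-130 114.6 142.0
-110 114.5 141.8
-90 114.3 137.3
-70 114.2 130.3
zy 57.31368127708644 -55.493734621756005
```

View pics/w4.png

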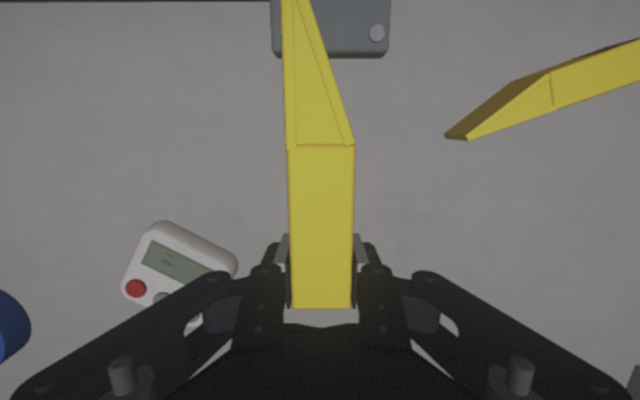

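The wedge's flat face is at dock x 114.3 and parallel to the block; its nose is over the near ledge (330,20). I'll drive it in.

>>> servo_tool:
  targets:
    - [0,0.01,0.0003,0.001,0,0,0]
    - [0,0.02,0.0003,0.0015,0,0,0]
    - [0,0.03,0.0003,0.0015,0,0,0]
    - [0,0.04,0.0003,0.0015,0,0,0]
    - [0,0.05,0.0003,0.0015,0,0,0]
    - [0,0.05,0.0003,0.0015,0,0,0]

```text
t: 7.1
eef_pos: [512.5, 40.6, 23.6]
tcp_rot: [-0.0, 0.999, 0.045, 0.0]
ft_force: [4.3, -1.5, -1.8]
grip_width: 27.0
finger_force: 59.4
```

>>> servo_tool:
  targets:
    - [0,0.01,0,0,0,0,0]
    - [0,0.02,0,0,0,0,0]
    - [0,0.03,0,0,0,0,0]
    - [0,0.04,0,0,0,0,0]
    - [0,0.05,0,0,0,0,0]
    - [0,0.06,0,0,0,0,0]
    - [0,0.06,0,0,0,0,0]
    - [0,0.061,0,0,0,0,0]

```text
t: 7.9
eef_pos: [572.1, 46.1, 23.6]
tcp_rot: [-0.0, 0.999, 0.045, 0.0]
ft_force: [-0.8, -0.8, 0.3]
grip_width: 27.6
finger_force: 59.4
```

Run:
```python
from h import *
o=observe();print(o["eef_pos"],o["ft_force"],o["grip_width"])
go(*dk(127.6,-52),25,5.2)
im,d,W=cloud("wrist");np.savez("w5.npz",im=im,W=W)
hsv=cv2.cvtColor(im,cv2.COLOR_BGR2HSV);H,S,V=cv2.split(hsv);Z=W[...,2]
red=((H<8)|(H>172))&(S>110); D=np.stack([(W[...,:2]-[624.7,45.8])@ex+132.5,(W[...,:2]-[624.7,45.8])@ey],-1)
yel=(H>20)&(H<35)&(S>110)&(V>60)&(Z>48)&(abs(D[...,0]-128)<25)
print("wedge",D[yel].min(0),D[yel].max(0),np.median(Z[yel]))
for y in(-50,-30,-10,0):
    s=D[yel&(abs(D[...,1]-y)<3)];print(y,s[:,0].min(),s[:,0].max())
b=red&(Z>40)&(Z<60)&(D[...,0]>110); print("bar",D[b].min(0),D[b].max(0))
im,d,W=cloud("top")
hsv=cv2.cvtColor(im,cv2.COLOR_BGR2HSV);H,S,V=cv2.split(hsv);Z=W[...,2]
red=((H<8)|(H>172))&(S>110); D=np.stack([(W[...,:2]-[624.7,45.8])@ex+132.5,(W[...,:2]-[624.7,45.8])@ey],-1)
b=red&(Z>45)&(D[...,0]>110)&(D[...,0]<170); print("top bar",b.sum(),D[b].min(0) if b.any() else 0,D[b].max(0) if b.any() else 0)
```

```text
[572.07236668  46.06580343  23.57371735] [-0.79794884 -0.84235279  0.33378643] 27.559579542752857
t 7.9 shift [ 0.0004  0.0001 -0.0014] turn [-0.01 -0.01 -0.08]
wedge [113.21322549 -70.32349094] [142.94465098  55.06179016] 54.70513057370403
-50 114.63109185242172 142.0513402991851
-30 114.16671251504548 142.04906708575064
-10 114.43232761343617 142.23782104060354
0 114.23319905637699 141.99355071089704
bar [143.13149037 -24.19526637] [152.81859749  19.87608468]
top bar 0 0 0
```

The wedge is in (bar face now at dock x 143, opening about 19 mm). Release and lift.

>>> servo_tool:
  targets:
    - [55,0,0,0,0,0,0]
    - [55,0,0,0,0,0,0]
    - [55,0,0,0,0,0,0]
    - [55,0,0,0,0,0,0]
    - [55,0,0,0,0,0,0]

```text
t: 8.5
eef_pos: [571.8, 46.0, 23.7]
tcp_rot: [-0.0, 0.999, 0.045, -0.0]
ft_force: [-0.1, 0.2, 0.0]
grip_width: 47.3
finger_force: 0.0
```

>>> servo_tool:
  targets:
    - [55,0,0,-0.02,0,0,0]
    - [55,0,0,-0.05,0,0,0]
    - [55,0,0,-0.09,0,0,0]
    - [55,0,0,-0.13,0,0,0]
    - [55,0,0,-0.17,0,0,0]
    - [55,0,0,-0.18,0,0,0]
    - [55,0,0,-0.18,0,0,0]

```text
t: 9.2
eef_pos: [572.4, 46.0, 205.3]
tcp_rot: [0.0, 0.999, 0.045, 0.001]
ft_force: [-0.2, 0.6, 0.5]
grip_width: 46.9
finger_force: 0.0
```

Run:
```python
from h import *
im,d,W=cloud("wrist");np.savez("w6.npz",im=im,W=W)
hsv=cv2.cvtColor(im,cv2.COLOR_BGR2HSV);H,S,V=cv2.split(hsv);Z=W[...,2]
red=((H<8)|(H>172))&(S>110); D=np.stack([(W[...,:2]-[624.7,45.8])@ex+132.5,(W[...,:2]-[624.7,45.8])@ey],-1)
yel=(H>20)&(H<35)&(S>110)&(V>60)&(Z>48)&(abs(D[...,0]-128)<25)
print("wedge",D[yel].min(0),D[yel].max(0),np.median(Z[yel]))
b=red&(Z>40)&(Z<60)&(D[...,0]>110); print("bar",D[b].min(0),D[b].max(0))
l=red&(Z>38)&(Z<52)&(D[...,0]<110);print("lip",D[l].min(0),D[l].max(0))
h=(V<60)&(Z>62)&(Z<78)&(abs(D[...,0])<50); P=np.r_[W[h]]; print(len(P),P.min(0),P.max(0)); r=cv2.minAreaRect(P[:,:2].astype(np.float32));print(r,np.median(P[:,2]))
cv2.imwrite("pics/w6.png",im)
c=np.array(r[0]);go(*c,160,95.2)
```

```text
wedge [114.28799862 -69.39855309] [141.95546829  67.42420926] 54.81382657073422
bar [143.28945093 -23.6759116 ] [152.73819879  19.07093217]
lip [ 82.9194392 -17.0011661] [98.31080881 17.29675167]
716 [605.6271043  138.48423642  62.15931813] [726.96352031 206.04926172  74.73239283]
((655.9847412109375, 152.38870239257812), (53.87533950805664, 137.71351623535156), 61.42644500732422) 69.31440814818552
t 9.25 shift [ 0.0933 -0.0985  0.0434] turn [ 0.000e+00 -1.000e-02 -9.009e+01]
```

>>> servo_tool:
  targets:
    - [55,0.008,-0.012,0,0,0,-8]
    - [55,0.016,-0.024,0,0,0,-16]
    - [55,0.024,-0.036,0,0,0,-24]
    - [55,0.032,-0.048,0,0,0,-32]
    - [55,0.04,-0.06,0,0,0,-40]
    - [55,0.047,-0.072,0,0,0,-48]
    - [55,0.05,-0.084,0,0,0,-56]
    - [55,0.0515,-0.096,0,0,0,-64]
    - [55,0.0515,-0.108,0,0,0,-72]
    - [55,0.0515,-0.12,0,0,0,-80]
    - [55,0.0515,-0.128,0.02,0,0,-88]
    - [55,0.0515,-0.128,0.045,0,0,-90]

```text
t: 10.45
eef_pos: [611.3, 179.0, 156.7]
tcp_rot: [-0.0, 0.672, 0.74, -0.0]
ft_force: [0.5, -0.3, -0.5]
grip_width: 47.0
finger_force: 0.0
```

>>> servo_tool:
  targets:
    - [55,0,0,0,0,0,0]
    - [55,0,0,0,0,0,0]

```text
t: 10.65
eef_pos: [611.3, 177.9, 157.7]
tcp_rot: [-0.001, 0.675, 0.737, -0.001]
ft_force: [0.5, 0.6, 0.4]
grip_width: 47.0
finger_force: 0.0
```

Run:
```python
from h import *
im,d,W=cloud("wrist"); cv2.imwrite("pics/w7.png",im)
hsv=cv2.cvtColor(im,cv2.COLOR_BGR2HSV);H,S,V=cv2.split(hsv);Z=W[...,2]
D=np.stack([(W[...,:2]-[624.7,45.8])@ex+132.5,(W[...,:2]-[624.7,45.8])@ey],-1)
h=(V<70)&(Z>62)&(Z<78)&(abs(D[...,0])<50)&(abs(D[...,1])<22); P=W[h]; r=cv2.minAreaRect(P[:,:2].astype(np.float32));print(r,len(P),np.median(P[:,2]))
go(*dk(0,0),46,95.2)
```

```text
((613.0777587890625, 179.19857788085938), (11.153552055358887, 61.2303352355957), 5.418883323669434) 896 69.38497463173377
t 10.7 shift [-0.0002  0.0009  0.1129] turn [-0.03 -0.   -0.19]
```

>>> servo_tool:
  targets:
    - [55,0.001,0.0012,0.03,0,0,0]
    - [55,0.001,0.0012,0.06,0,0,0]
    - [55,0.001,0.0012,0.09,0,0,0]
    - [55,0.001,0.0012,0.105,0,0,0]
    - [55,0.001,0.0012,0.112,0,0,0]
    - [55,0.001,0.0012,0.112,0,0,0]
    - [0,0.001,0.0012,0.112,0,0,0]
    - [0,0.001,0.0012,0.112,0,0,0]
    - [0,0.001,0.0012,0.112,0,0,0]
    - [0,0.001,0.0012,0.112,0,0,0]
    - [0,0.001,0.0012,0.112,0,0,0]
    - [0,0.001,0.0012,0.112,0,0,0]

```text
t: 11.9
eef_pos: [613.7, 179.3, 48.1]
tcp_rot: [0.001, 0.675, 0.738, 0.001]
ft_force: [-0.0, 0.2, 6.3]
grip_width: 12.5
finger_force: 59.1
```

>>> servo_tool:
  targets:
    - [0,0,0,-0.01,0,0,0]
    - [0,0,0,-0.025,0,0,0]
    - [0,0,0,-0.04,0,0,0]
    - [0,0,0,-0.06,0,0,0]
    - [0,0,0,-0.08,0,0,0]
    - [0,0,0,-0.11,0,0,0]
    - [0,0,0,-0.14,0,0,0]
    - [0,0,0,-0.17,0,0,0]
    - [0,0,0,-0.17,0,0,0]
    - [0,0,0,-0.17,0,0,0]

```text
t: 12.9
eef_pos: [613.0, 179.2, 217.9]
tcp_rot: [0.0, 0.675, 0.738, 0.001]
ft_force: [1.1, -0.2, -3.6]
grip_width: 12.8
finger_force: 59.0
```

Run:
```python
from h import *
o=observe();print(o["eef_pos"],o["ft_force"],o["grip_width"])
im,d,W=cloud("wrist"); cv2.imwrite("pics/w8.png",im)
q=o["tcp_rot"]; R=Rn.from_quat([q[1],q[2],q[3],q[0]])
T=R.inv().apply((W-o["eef_pos"]).reshape(-1,3)).reshape(W.shape)
m=(T[...,2]>2)&(T[...,2]<20)&(abs(T[...,0])<110)&(abs(T[...,1])<60)
P=T[m];print("rail top in tool",len(P),P.min(0),P.max(0),np.median(P[:,2]))
for x in(-40,0,40,60):
    s=P[abs(P[:,0]-x)<3]
    if len(s): print(x,s.min(0).round(1),s.max(0).round(1),np.median(s[:,2]))
z=np.load("top0.npz"); im,W=z["im"],z["W"];H,S,V=cv2.split(cv2.cvtColor(im,cv2.COLOR_BGR2HSV));Z=W[...,2]
m=(Z>26)&(Z<36);m[:,:380]=0;m[:,460:]=0;m[:165]=0;m[250:]=0
r=cv2.minAreaRect(W[m][:,:2].astype(np.float32));print(r)
go(494.5,-247.4,216,26.5)
```

```text
[612.9662267  179.15906045 217.92519989] [ 1.0835927  -0.1794337  -3.62994769] 12.84203131258955
rail top in tool 11141 [-61.23770839 -29.37981267   2.013509  ] [68.02075752 27.01037188 13.04871319] 10.280049255051988
0 [ -3.  -29.2   8.8] [ 3.  26.8 11.8] 10.311412682923764
40 [ 37.  -29.1   7.9] [43.  26.8 12. ] 10.254501332671275
60 [ 57.1 -29.3   8.5] [62.9 26.9 12.7] 10.298177625610737
((495.1991271972656, -247.87420654296875), (138.5819854736328, 114.92035675048828), 26.95585823059082)
t 12.95 shift [-0.4143 -0.1556  0.0007] turn [-2.000e-02  0.000e+00  6.861e+01]
```

View pics/w8.png

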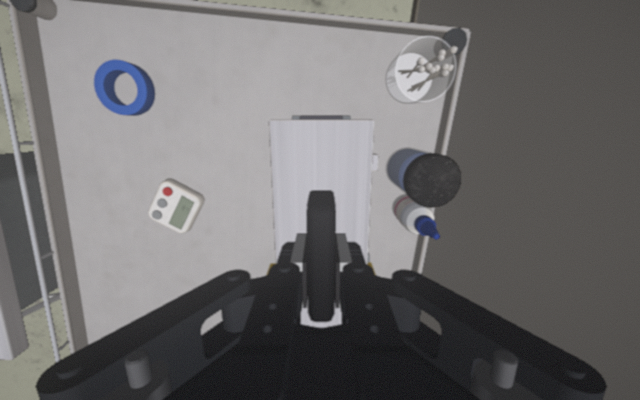

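The rail is out and held level. Now carry it over the tray.

>>> servo_tool:
  targets:
    - [0,-0.02,-0.008,0,0,0,5]
    - [0,-0.05,-0.02,0,0,0,11]
    - [0,-0.09,-0.034,0,0,0,17]
    - [0,-0.13,-0.049,0,0,0,23]
    - [0,-0.17,-0.064,0,0,0,29]
    - [0,-0.21,-0.079,0,0,0,35]
    - [0,-0.25,-0.094,0,0,0,41]
    - [0,-0.29,-0.109,0,0,0,47]
    - [0,-0.33,-0.124,0,0,0,53]
    - [0,-0.37,-0.139,0,0,0,59]
    - [0,-0.4,-0.15,0,0,0,64]
    - [0,-0.4145,-0.1555,0,0,0,68.2]

```text
t: 14.15
eef_pos: [493.5, -249.8, 215.5]
tcp_rot: [-0.001, 0.973, 0.23, -0.001]
ft_force: [0.6, 0.2, -2.2]
grip_width: 12.9
finger_force: 58.9
```

>>> servo_tool:
  targets:
    - [0,0,0,0,0,0,0]
    - [0,0,0,0,0,0,0]
    - [0,0,0,0,0,0,0]

```text
t: 14.45
eef_pos: [495.0, -246.7, 216.3]
tcp_rot: [-0.0, 0.972, 0.234, -0.0]
ft_force: [-0.3, -0.1, -1.6]
grip_width: 12.5
finger_force: 58.9
```

Run:
```python
from h import *
o=observe();print(o["eef_pos"],o["grip_width"])
im,d,W=cloud("wrist"); cv2.imwrite("pics/w9.png",im);np.savez("w9.npz",im=im,W=W)
H,S,V=cv2.split(cv2.cvtColor(im,cv2.COLOR_BGR2HSV));Z=W[...,2]
blu=(H>100)&(H<130)&(S>100)&(abs(Z-12)<6)&(np.hypot(W[...,0]-495,W[...,1]+248)<110)
a=np.radians(27);u=np.array([np.cos(a),np.sin(a)]);n=np.array([-u[1],u[0]])
Q=(W[...,:2]-[495.2,-247.9])
print("tray along",(Q@u)[blu].min(),(Q@u)[blu].max(),"across",(Q@n)[blu].min(),(Q@n)[blu].max())
q=o["tcp_rot"]; R=Rn.from_quat([q[1],q[2],q[3],q[0]]); m=(abs(Z-(o["eef_pos"][2]-10.3))<5)&(np.linalg.norm(W[...,:2]-o["eef_pos"][:2],axis=-1)<90)
print("rail along",(Q@u)[m].min(),(Q@u)[m].max(),"across",(Q@n)[m].min(),(Q@n)[m].max())
go(495.7,-248.7,60,27)
```

```text
[ 495.03915539 -246.6524622   216.29790899] 12.496537498479796
tray along 72.7604774293851 72.8749042082488 across -59.88171436907152 57.858605836079015
rail along -61.9877058416123 67.76867515285664 across -27.37091311205684 28.857452176368213
t 14.5 shift [-0.0004  0.0022  0.1565] turn [-0.03  0.    0.03]
```

View pics/w9.png

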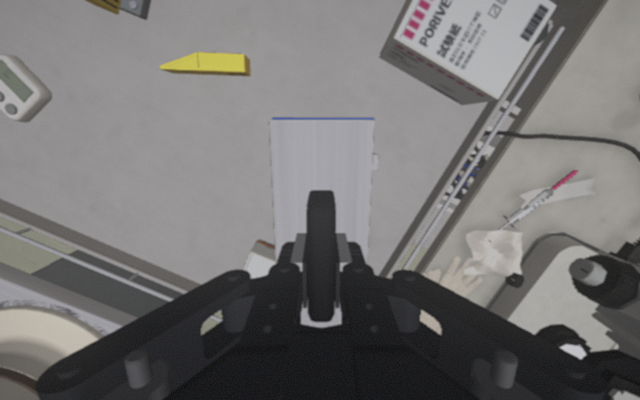

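The tray edge lines up with the rail's end in view (blue line at (323,118)). Lower it.

>>> servo_tool:
  targets:
    - [0,0,0.002,0.03,0,0,0]
    - [0,0,0.002,0.07,0,0,0]
    - [0,0,0.002,0.105,0,0,0]
    - [0,0,0.002,0.13,0,0,0]
    - [0,0,0.002,0.142,0,0,0]
    - [0,0,0.002,0.15,0,0,0]
    - [0,0,0.002,0.157,0,0,0]
    - [0,0,0.002,0.163,0,0,0]
    - [0,0,0.002,0.167,0,0,0]
    - [0,0,0.002,0.167,0,0,0]

```text
t: 15.5
eef_pos: [495.8, -249.3, 49.6]
tcp_rot: [-0.0, 0.973, 0.233, -0.0]
ft_force: [0.4, -0.5, -2.2]
grip_width: 12.3
finger_force: 58.8
```

>>> servo_tool:
  targets:
    - [0,0,0,0.0015,0,0,0]
    - [0,0,0,0.002,0,0,0]
    - [0,0,0,0.002,0,0,0]
    - [40,0,0,0.002,0,0,0]
    - [40,0,0,0.002,0,0,0]
    - [40,0,0,0.002,0,0,0]
    - [40,0,0,0.002,0,0,0]
    - [40,0,0,-0.02,0,0,0]
    - [40,0,0,-0.06,0,0,0]
    - [40,0,0,-0.1,0,0,0]
    - [40,0,0,-0.14,0,0,0]
    - [40,0,0,-0.17,0,0,0]

```text
t: 16.7
eef_pos: [496.0, -249.4, 222.5]
tcp_rot: [0.001, 0.973, 0.233, 0.001]
ft_force: [0.6, -0.8, -0.5]
grip_width: 34.0
finger_force: 0.0
```

>>> servo_tool:
  targets:
    - [40,0,0,0,0,0,0]
    - [40,0,0,0,0,0,0]

```text
t: 16.9
eef_pos: [495.9, -249.4, 219.8]
tcp_rot: [0.0, 0.973, 0.233, 0.0]
ft_force: [-0.3, 0.4, -0.5]
grip_width: 33.9
finger_force: 0.0
```

Run:
```python
from h import *
a=np.radians(27);u=np.array([np.cos(a),np.sin(a)]);n=np.array([-u[1],u[0]])
for c in("wrist",):
    im,d,W=cloud(c); cv2.imwrite("pics/w10.png",im);Z=W[...,2];Q=W[...,:2]-[495.2,-247.9];A,B=Q@u,Q@n
    m=(Z>27)&(Z<46)&(abs(A)<75)&(abs(B)<65)
    for b in(-50,-40,-32,-20,0,20,32,40,50):
        s=m&(abs(B-b)<3); print(b,s.sum(),np.median(Z[s]) if s.any() else None,A[s].min() if s.any() else 0,A[s].max() if s.any() else 0)
    t=(Z>33)&(Z<43)&(abs(A)<75)&(abs(B)<65);print("rail across",B[t].min(),B[t].max())
    g=t&(abs(B)<26); print(np.linalg.lstsq(np.c_[A[g],B[g],np.ones(g.sum())],Z[g],rcond=None)[0])
p=dk(127.6,-53);go(*p,205,5.2);go(*p,24,5.2)
```

```text
-50 0 None 0 0
-40 0 None 0 0
-32 111 36.49032283718119 -70.16730053268677 66.63656181914256
-20 579 36.70746023616515 -71.98590274030491 66.6412180579035
0 279 36.68923143497237 -71.73117622469735 67.81143651858004
20 586 36.72739082621894 -71.72150436115548 66.70045551139881
32 0 None 0 0
40 0 None 0 0
50 187 31.12751578636181 -68.36963988748948 66.78131348854654
rail across -56.78607113890821 54.78062968999615
[-5.72711872e-04 -6.03765845e-04  3.67079868e+01]
t 16.95 shift [ 0.2012 -0.2288  0.014 ] turn [-0.04  0.03 21.71]
t 16.95 shift [ 0.2013 -0.2286  0.195 ] turn [-0.04  0.03 21.71]
```

View pics/w10.png

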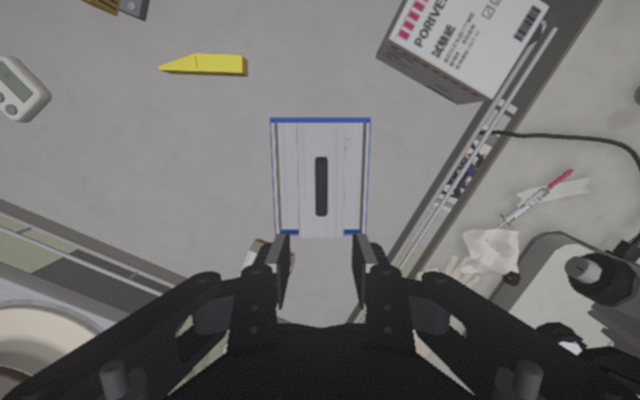

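The rail is nested: upper side at 36.7 mm (37 expected), level and centred. Back to the wedge.

>>> servo_tool:
  targets:
    - [55,0.02,-0.023,0,0,0,2]
    - [55,0.05,-0.057,0,0,0,6]
    - [55,0.08,-0.091,0,0,0,10]
    - [55,0.11,-0.125,0,0,0,14]
    - [55,0.14,-0.159,0,0,0,18]
    - [55,0.17,-0.193,0,0,0,21.7]
    - [55,0.19,-0.216,0,0,0,21.7]
    - [55,0.201,-0.2287,0.02,0,0,21.7]
    - [55,0.201,-0.2287,0.06,0,0,21.7]
    - [55,0.201,-0.2287,0.09,0,0,21.7]
    - [55,0.201,-0.2287,0.09,0,0,21.7]
    - [55,0.201,-0.2287,0.09,0,0,21.7]

```text
t: 18.15
eef_pos: [571.3, 45.5, 129.6]
tcp_rot: [-0.0, 0.999, 0.045, -0.001]
ft_force: [0.1, 0.7, 1.4]
grip_width: 47.0
finger_force: 0.0
```

Run:
```python
from h import *
o=observe()
go(*dk(127.6,-53),24.5,5.2)
im,d,W=cloud("wrist")
q=o["tcp_rot"]; R=Rn.from_quat([q[1],q[2],q[3],q[0]]);T=R.inv().apply((W-o["eef_pos"]).reshape(-1,3)).reshape(W.shape)
H,S,V=cv2.split(cv2.cvtColor(im,cv2.COLOR_BGR2HSV));Z=W[...,2]
m=(H>20)&(H<35)&(S>110)&(V>60)&(abs(Z-54.5)<4)&(abs(T[...,1])<40)
print(T[m].min(0),T[m].max(0))
```

```text
t 18.15 shift [ 0.0003 -0.0003  0.1051] turn [-0.02  0.09  0.  ]
[-16.66658353 -13.7488908   72.11691019] [121.70560186  14.28728842  77.94792558]
```

Centred. Descend, grip, and pull straight back along the wedge.

>>> servo_tool:
  targets:
    - [55,0,0,0.04,0,0,0]
    - [55,0,0,0.075,0,0,0]
    - [55,0,0,0.095,0,0,0]
    - [55,0,0,0.105,0,0,0]
    - [55,0,0,0.105,0,0,0]
    - [0,0,0,0.105,0,0,0]
    - [0,0,0,0.105,0,0,0]
    - [0,0,0,0.105,0,0,0]
    - [0,0,0,0.105,0,0,0]
    - [0,0,0,0.105,0,0,0]

```text
t: 19.2
eef_pos: [572.6, 45.7, 26.4]
tcp_rot: [-0.0, 0.999, 0.045, 0.001]
ft_force: [-1.5, 2.3, 8.3]
grip_width: 27.3
finger_force: 61.6
```

>>> servo_tool:
  targets:
    - [0,-0.01,0,-0.0005,0,0,0]
    - [0,-0.02,0,-0.0005,0,0,0]
    - [0,-0.035,0,-0.0005,0,0,0]
    - [0,-0.05,0,-0.0005,0,0,0]
    - [0,-0.065,0,-0.0005,0,0,0]
    - [0,-0.08,0,-0.0005,0,0,0]
    - [0,-0.095,0,-0.0005,0,0,0]
    - [0,-0.11,0,-0.0005,0,0,0]
    - [0,-0.125,0,-0.0005,0,0,0]
    - [0,-0.14,0,-0.0005,0,0,0]
    - [0,-0.15,0,-0.0005,0,0,0]
    - [0,-0.15,0,-0.0005,0,0,0]

```text
t: 20.4
eef_pos: [421.6, 31.9, 25.7]
tcp_rot: [0.0, 0.999, 0.045, 0.0]
ft_force: [0.2, -0.2, -1.5]
grip_width: 26.9
finger_force: 60.5
```

Run:
```python
from h import *
im,d,W=cloud("top"); cv2.imwrite("pics/t2.png",cv2.resize(im[90:300,180:480],None,fx=2.5,fy=2.5,interpolation=2))
go(425,32,11,5.2)
```

```text
t 20.45 shift [0.0026 0.0001 0.0147] turn [ 0.01 -0.06 -0.  ]
```

View pics/t2.png

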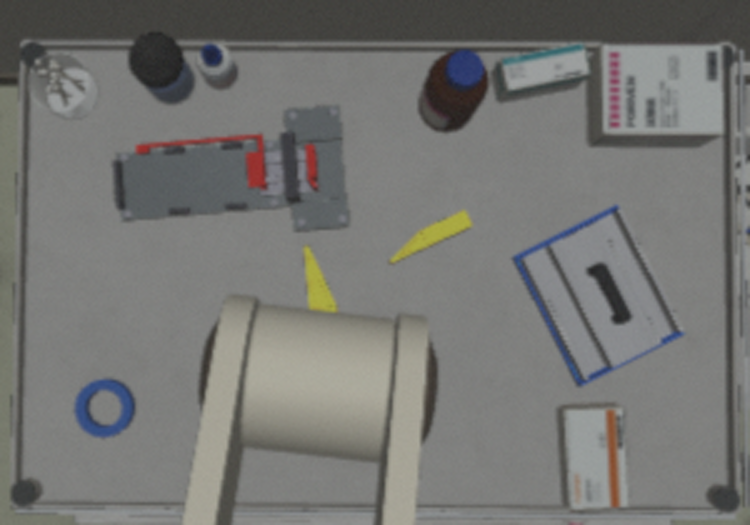

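The catch is shut and the wedge is clear, with its nose short of the ledge. Set it down.

>>> servo_tool:
  targets:
    - [0,-0.01,0,0.005,0,0,0]
    - [0,-0.01,0,0.01,0,0,0]
    - [0,-0.01,0,0.014,0,0,0]
    - [0,-0.01,0,0.015,0,0,0]
    - [0,-0.01,0,0.015,0,0,0]
    - [0,-0.01,0,0.015,0,0,0]

```text
t: 21.05
eef_pos: [412.2, 31.2, 10.9]
tcp_rot: [-0.0, 0.999, 0.046, -0.0]
ft_force: [-16.5, 1.5, 32.0]
grip_width: 27.1
finger_force: 65.7
```

>>> servo_tool:
  targets:
    - [50,0,0,0,0,0,0]
    - [50,0,0,0,0,0,0]
    - [50,0,0,0,0,0,0]
    - [50,0,0,0,0,0,0]
    - [50,0,0,-0.02,0,0,0]
    - [50,0,0,-0.06,0,0,0]
    - [50,0,0,-0.1,0,0,0]
    - [50,0,0,-0.15,0,0,0]
    - [50,0,0,-0.2,0,0,0]
    - [50,0,0,-0.2,0,0,0]
    - [50,0,0,-0.2,0,0,0]

```text
t: 22.15
eef_pos: [412.6, 31.0, 210.8]
tcp_rot: [0.0, 0.999, 0.045, 0.001]
ft_force: [-0.3, -0.9, -1.2]
grip_width: 43.0
finger_force: 0.0
```

Run:
```python
from h import *
im,d,W=cloud("wrist");H,S,V=cv2.split(cv2.cvtColor(im,cv2.COLOR_BGR2HSV));Z=W[...,2]
m=(H>20)&(H<35)&(S>110)&(V>60)&(Z>34)&(np.hypot(W[...,0]-463,W[...,1]-35)<90)
print(m.sum(),np.percentile(Z[m],[5,50,95]),cv2.minAreaRect(W[m][:,:2].astype(np.float32)))
im,d,W=cloud("wrist")
red=((H<8)|(H>172))&(S>110);D=(W[...,:2]-[624.7,45.8])@ex+132.5;b=red&(Z>40)&(Z<60)&(D>110);print("bar",b.sum(),D[b].min() if b.any() else 0,D[b].max() if b.any() else 0)
print(observe()["t"])
```

```text
2426 [38.4017974  39.6095371  40.83938708] ((463.38397216796875, 35.20127487182617), (136.7732696533203, 26.689987182617188), 5.458099365234375)
bar 0 0 0
22.25
```

The wedge stands flat at 40 mm high, and the top view showed the catch shut and the rail nested. Handing in.

```bash
python3 -c "
from cell import *
print(job_done())"
```

```text
the job is handed in; nothing more can be done
None
```

The job is handed in at about 22 s: the rail is nested in the tray, the catch is shut, and the wedge stands on its long edge on the trolley top with nothing else disturbed; no verdict was returned.

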